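Seat a culture dish in the warmer well and start it

ROBOT

A 6-joint arm with a two-finger parallel gripper is mounted at the origin on the work surface. World frame = base frame: x ahead of the robot, y to its left, z up, the work surface at z = 0. Lengths are in m, angles in degrees, forces in N, time in s.
With the tool pointing down it reaches from about 0.35 to 0.725 m from the base axis. Payload 4.3 kg.
Tool frame: the origin (TCP) lies at the very end of the fingers, on their centre line; the grasp point (between the pads) lies 19 mm behind it; z points along the fingers, y is the line along which they close (so a half turn about z gives the same grasp; the last joint's range is limited). The gripper opens to 85 mm and grips with 20 to 120 N. Pads are 22 mm wide; open, the fingers measure 114 mm over their backs; the gripper's body (76 mm by 85 mm) begins 54 mm behind the grasp point. The pads swing forward as they close: fully open they stand 13 mm farther back than shut.
Start: joints at [57.852, 21.618, 4.641, 73.018, 0, 83.68], TCP at [0.251, 0.518, 0.231] pointing down, gripper open.
Joint ranges: [-156.06, 156.06], [-48.1, 94.91], [-58.44, 69.94], [-101.28, 121.22], [-78.64, 73.56], [-180, 180]. Speed limits (degrees/s): [147.25, 147.25, 180, 180, 180, 180].

INTERFACE

Orientations are given as a 3x3 rotation matrix whose columns are the frame's x, y, z axes.
In Python, from workcell import arm, cams, workorder gives the robot as it stands.
- The arm moves only by the shell command python3 -m handwheel 'ROWS' [FORCE]. ROWS is JSON, a list of rows, each a list of 5 numbers: the gripper's target within -1 to 1 (fully open at 1, half-way at 0, shut at -1), then the shift along the tool's x, y, z in units of 1 m (1.0 is 1 m), then the turn about the tool's z in units of 1.5 rad (1.0 is 1.5 rad). In form: [[claw, tx, ty, tz, spin], ...]. A call has 1 to 10 rows; each row shifts and turns the commanded pose from where the row before left it, along the tool's axes as they then stand; what a row does not reach is not made up. A row lasts 1/12 s, in which the tool goes at most 41.7 mm and 7.16 degrees, less where a joint would pass 70% of its speed; a pose out of reach is approached as far as the arm can. A call with a number of a shift or a turn outside -1 to 1 is refused whole. A call with a gripper value outside its range is refused whole. The fingers move at their own pace and stop on an object; FORCE is the grip in N (left out, the last holds). Time passes only in rows, so rows that do not move let the fingers close. It gives the time, the measured TCP pose, the force, the opening and the grip force at its end, in the units of the state.
- arm.read_state(): the state, without advancing time (a new reading comes with each control period).
- cams.snapshot(name): name is "side" or "top"; returns (picture, depth): 480x640x3 uint8, red, green, blue; 480x640 float32, m along the optical axis (not along the pixel's ray), 0 where there is no reading.
- cams.camera_params(name): a dict with "fx", "fy", "cx", "cy" (pixels), "extrinsics" (4x4, takes a point from camera to world coordinates). Camera axes: x right, y up, looking along -z (the intrinsics and any distortion apply to the point x, -y, -z); pixel columns grow to the right and rows downward; lengths in m; the calibration is good to about 2 mm. A picture is of the moment at which its call begins. camera_params takes no time and is no camera call.
- workorder.finish_job(): hands the job in; it is judged then, once.
The state is a dict: "time": time; "qpos": joint angles; "qd": joint speeds; "tau": joint torques, N m; "tool_pos": TCP position; "tool_rot": TCP orientation; "contact_force": force on the tool from outside, world axes, zero at the start; "moment": the same for the moment, N m; "width": finger opening in m; "gripper_force": force on a finger pad.
Only numpy, scipy, OpenCV 4.12 (cv2) and the standard library are available. Lean on these libraries where they do the work, as an engineer would, in place of code of your own. Each camera call takes 0.05 s, during which the arm holds its last target. There are 200 camera calls.

TASK

Push the loose orange-lidded culture dish across the top of the dish warmer, over the rim of the round black well, until it drops in and lies flat on the bottom; then press the green start button all the way down and let it come back up. Only push the dish, never pick it up, do not press the button before the dish is seated, and leave the red-capped jar, the amber bottle and the blue tube rack alone.

Things in the scene. Friction and masses are not known exactly. Their poses are not given: they have to be found in the camera images.
- dish_center (a point): Centre, half-way up, of the closed culture dish: a loose rigid disc, 60 mm in diameter, 14 mm high, about 60 g, white base, orange lid. It lies flat on the warmer, left or right of the well, this point 7 mm above the warmer's top face; seated in the well this point is only 1 mm above the top face, so 8 mm of the dish stands proud.
- well (a point): Centre of the mouth of the round well (65 mm across, 6 mm deep, flat black bottom, rim chamfered 2 mm), level with the warmer's flat top, 40 mm above the bench. The warmer is a fixed block; x, y, z here are its axes, z up. From here its top reaches 67 mm to +x, 128 mm to -x (blue button strip), 130 mm each way along y. Only button, jar and dish stand on it.
- start_top (a point): Centre of the top of the green start button, 26 mm in diameter, 22 mm above the warmer's top; its black housing is 42 mm across, 12 mm high. It stands in the blue strip, 92 mm from the well's centre towards the warmer's -x. Pressed straight down it goes 6 mm against a spring, about 5 N at the bottom, and springs back up.
- start (a joint): Travel of the start button: 0 up, 0.006 m fully down.
- jar: Red-capped specimen jar, loose, 34 mm in diameter, 50 mm high, standing on top of the warmer on the side of the well opposite to the dish; origin at the centre of its underside. Leave it alone.
- amber: Amber reagent bottle, loose, 50 mm in diameter, 100 mm high, standing on the bench to one side of the warmer; origin at the centre of its underside. Leave it alone.
- rack: Blue test-tube rack, fixed to the bench at the other side of the warmer, 60 x 120 mm, 88 mm high with its tubes; origin at the centre of its underside. Leave it alone.
Things that resemble listed ones, but are neither listed nor needed, are in the scene too. Leave any pink look-alike of the part that bears dish_center alone.

How it is judged (in metres and radians):
On the way, in this order (a step that is already met when the one before it is completed fails the run):
1. the dish has dropped into the well and lies flat on its bottom (horizontal distance between dish_center and well below 0.005 m and z of dish_center in the frame of well below 0.0025 m and angle between dish_center's own z axis and vertical below 0.06 rad), for 0.2 s.
2. the start button is pressed down (value of joint start above 0.0045 m), for 0.05 s.
At the end, for the whole second after the job is handed in: The dish lies in the well, within 5 mm of its centre, on its bottom to 1.5 mm and level within 0.06 rad, orange lid up, and the start button, pressed at least 4.5 mm after the dish was seated, is back up to within 1.5 mm (all of step 1 and value of joint start below 0.0015 m); the robot touches nothing.
It fails at once if the dish is lifted more than 6 mm off the warmer's top (z of dish_center in the frame of well above 0.013 m).
It fails at once if the button is pressed while the dish is not seated (value of joint start above 0.003 m and (horizontal distance between dish_center and well above 0.006 m or z of dish_center in the frame of well above 0.003 m)).
It fails at once if the jar is moved more than 15 mm or tipped (distance of jar from where it was at the start of the episode above 0.015 m or angle between jar's own z axis and vertical above 0.3 rad).
It fails at once if the amber bottle is moved more than 15 mm or tipped (distance of amber from where it was at the start of the episode above 0.015 m or angle between amber's own z axis and vertical above 0.3 rad).
It fails at once if the tube rack is struck (contact force between rack and the arm above 5 N or contact force between rack and the fingers above 5 N).
It also fails if it takes over 48 s, if anything falls off the work surface, if the arm or the gripper's body presses on something with over 40 N, if the wrist force passes 120 N, or if a joint passes its speed limit or range.

## Working session

There is one attempt and no reset: what is moved stays moved. The work goes in short steps, Python scripts to look and compute and a shell command to move; the robot and the scene stay as the last step left them, time stands still between calls to the robot, and variables do not carry over. Pictures are saved under pics/ and viewed, at most 10 in all, crops included, and the job is handed in when it is done.

```bash
mkdir -p pics; cat > h.py <<'E'
import numpy as np,cv2
from workcell import arm,cams,workorder
def snap(n,f=None):
    p,d=cams.snapshot(n)
    if f: cv2.imwrite('pics/'+f,p[:,:,::-1])
    return p,d
def world(n,u,v,z):
    "pixel arrays + depth -> world"
    c=cams.camera_params(n);u=np.asarray(u,float);v=np.asarray(v,float);z=np.asarray(z,float)
    P=np.stack([(u-c['cx'])/c['fx']*z,-(v-c['cy'])/c['fy']*z,-z,np.ones_like(z)],-1)
    return (P@np.array(c['extrinsics']).T)[...,:3]
E
python3 - <<'E'
from h import *
snap('top','t0.png');snap('side','s0.png')
for n in('top','side'):print(cams.camera_params(n))
s=arm.read_state();print(s['tool_pos'],s['tool_rot'],s['width'])
E
```

```text
{'fx': 500.8316957381615, 'fy': 500.8316957381615, 'cx': 313.9156925117983, 'cy': 242.76398821816363, 'extrinsics': array([[ 0.02414733,  0.99607834, -0.08511665,  0.50691256],
       [-0.99953202,  0.02565475,  0.01666075,  0.00950602],
       [ 0.01877906,  0.08467451,  0.99623169,  1.33875876],
       [ 0.        ,  0.        ,  0.        ,  1.        ]])}
{'fx': 443.7109239560699, 'fy': 443.7109239560699, 'cx': 321.676362723245, 'cy': 241.03314967564884, 'extrinsics': array([[ 0.98323703,  0.09841487, -0.15349092,  0.47680229],
       [-0.18154785,  0.60641444, -0.77414592, -0.66384178],
       [ 0.01689164,  0.78903488,  0.61411614,  0.61558988],
       [ 0.        ,  0.        ,  0.        ,  1.        ]])}
[0.25019068 0.51704648 0.2304489 ] [[-9.00096103e-01  4.35690304e-01 -9.82538526e-04]
 [ 4.35691369e-01  9.00094723e-01 -1.58747264e-03]
 [ 1.92731305e-04 -1.85696149e-03 -9.99998257e-01]] 0.08550514178281145
```

View pics/t0.png

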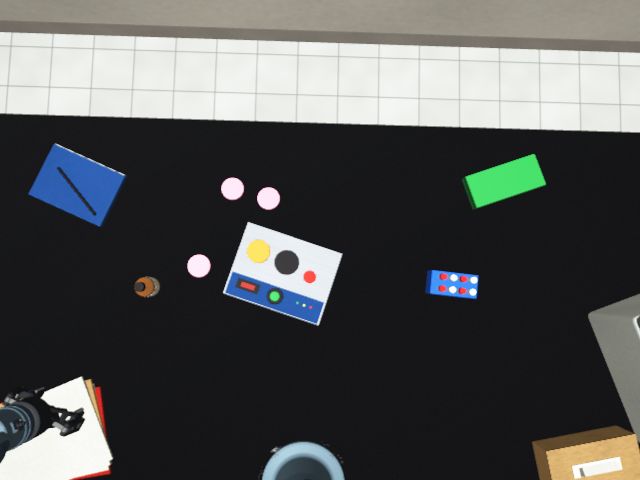

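View pics/s0.png

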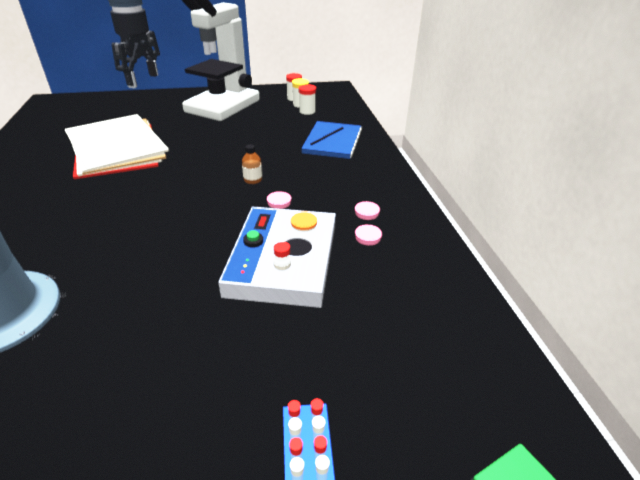

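The orange dish could be confused with the pink discs. In the top view the orange one is at (259,251), left of the well at (287,262). The pinks are at (232,188), (268,198) and (199,266). I choose the orange-lidded one on the warmer. The jar's red cap is at (310,277), the green button at (275,296), the amber bottle at (147,287) and the rack at (454,284).

```bash
cat >> h.py <<'E'
def plane(n,u,v,z):
    "pixel -> world point on height z"
    c=np.array(cams.camera_params(n)['extrinsics'])[:3,3];p=world(n,u,v,1.0);t=(z-c[2])/(p[2]-c[2]);return c+t*(p-c)
def blob(p,lo,hi,box):
    "centroid of HSV range in box u0,v0,u1,v1 (largest component)"
    u0,v0,u1,v1=box;m=cv2.inRange(cv2.cvtColor(p,cv2.COLOR_RGB2HSV)[v0:v1,u0:u1],lo,hi)
    k,_,s,c=cv2.connectedComponentsWithStats(m);i=1+np.argmax(s[1:,4]);return c[i]+[u0,v0],s[i,4]
E
cat > m.py <<'E'
from h import *
p,d=snap('top')
R={}
for n,lo,hi,b,z in [('dish',(15,120,120),(32,255,255),(235,225,300,290),.054),('well',(0,0,0),(180,90,90),(268,244,306,282),.040),('green',(50,120,100),(80,255,255),(262,284,288,308),.062),('jar',(0,150,120),(8,255,255),(298,265,322,290),.09)]:
    c,a=blob(p,lo,hi,b);P=plane('top',*c,z);R[n]=P
    print(n,c.round(1),a,(P*1e3).round(1),'depthz',world('top',*c,d[int(round(c[1])),int(round(c[0]))])[2].round(4))
v=R['well']-R['dish'];print('dir',np.degrees(np.arctan2(v[1],v[0])),np.hypot(*v[:2]))
v=R['well']-R['green'];print('x axis',np.degrees(np.arctan2(v[1],v[0])),np.hypot(*v[:2]))
cv2.imwrite('pics/c0.png',cv2.resize(p[210:340,210:360,::-1],None,fx=4,fy=4,interpolation=2))
E
python3 m.py
```

```text
dish [258.2 251. ] 396 [591.9 130.5  54. ] depthz 0.0552
well [286.4 262. ] 424 [566.  58.  40.] depthz 0.0318
green [274.2 295.9] 88 [478.5  85.5  62. ] depthz 0.0591
jar [309.2 276.4] 105 [529.2  -1.7  90. ] depthz 0.0867
dir -109.68843419960234 0.07697272820219435
x axis -17.462412405761114 0.09169033866381607
```

View pics/c0.png

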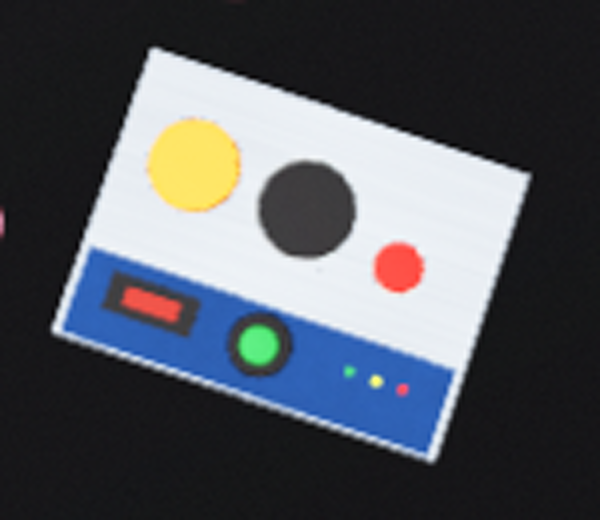

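The crop shows the orange/yellow-lidded dish at (194,165), the empty black well at (307,209), the jar cap at (399,267) and the green button at (259,345). I'll push along −109.7° with the two half-open fingers as a V, which keeps the disc centred.

```bash
python3 -m handwheel '[[-0.05,-0.0336,-0.0108,0,0],[-0.05,-0.0336,-0.0108,0,0],[-0.05,-0.0336,-0.0108,0,0],[-0.05,-0.0336,-0.0108,0,0],[-0.05,-0.0336,-0.0108,0,0],[-0.05,-0.0336,-0.0108,0,0],[-0.05,-0.0336,-0.0108,0,0],[-0.05,-0.0336,-0.0108,0,0],[-0.05,-0.0336,-0.0108,0,0],[-0.05,-0.0336,-0.0108,0,0]]'
python3 -m handwheel '[[-0.05,-0.0336,-0.0108,0,0],[-0.05,-0.0336,-0.0108,0,0],[-0.05,-0.0336,-0.0108,0,0],[-0.05,-0.0336,-0.0108,0,0],[-0.05,0,0,0,0.08],[-0.05,0,0,0,0.08],[-0.05,0,0,0,0.08],[-0.05,0,0,0,0.08],[-0.05,0,0,0,0.08],[-0.05,0,0,0,0.08]]'
python3 -m handwheel '[[-0.05,0,0,0,0.08],[-0.05,0,0,0,0.08],[-0.05,0,0,0,0.08],[-0.05,0,0,0,0.08],[-0.05,0,0,0,0.08],[-0.05,0,0,0,0.08],[-0.05,0,0,0,0],[-0.05,0,0,0,0]]'
cat > g.py <<'E'
from h import *
import sys
s=arm.read_state();p=np.array(s['tool_pos']);R=np.array(s['tool_rot']);print('t',s['time'],'pos',(p*1e3).round(1),'yawx',np.degrees(np.arctan2(R[1,0],R[0,0])).round(2),'w',s['width'],'F',np.round(s['contact_force'],1))
t=np.array([float(x) for x in sys.argv[1:4]]);print('tool shift mm',(R.T@(t-p)*1e3).round(1))
E
python3 g.py 0.608 0.1757 0.06
```

```text
time: 0.98
tool_pos: [0.5067, 0.2725, 0.231]
tool_rot: [[-0.9, 0.436, -0.001], [0.436, 0.9, -0.0], [0.0, -0.0, -1.0]]
contact_force: [1.0, 0.3, -0.7]
width: 0.0407
gripper_force: 0.0
time: 1.82
tool_pos: [0.6078, 0.1764, 0.2308]
tool_rot: [[-0.384, 0.923, -0.001], [0.923, 0.384, -0.0], [0.0, -0.001, -1.0]]
contact_force: [-0.4, -0.5, -0.3]
width: 0.0408
gripper_force: 0.0
time: 2.48
tool_pos: [0.6078, 0.1765, 0.2309]
tool_rot: [[0.312, 0.95, -0.001], [0.95, -0.312, -0.0], [-0.0, -0.001, -1.0]]
contact_force: [-0.6, -0.5, 0.3]
width: 0.0407
gripper_force: 0.0
t 2.4833 pos [607.8 176.5 230.9] yawx 71.84 w 0.0406996830201295 F [-0.6 -0.5  0.3]
tool shift mm [ -0.7   0.5 170.9]
```

```bash
python3 -m handwheel '[[-0.05,0,0,0.03,0.0175],[-0.05,0,0,0.03,0],[-0.05,0,0,0.03,0],[-0.05,0,0,0.03,0],[-0.05,0,0,0.03,0],[-0.05,0,0,0.015,0],[-0.05,0,0,0,0],[-0.05,0,0,0,0]]'
python3 g.py 0.608 0.1757 0.04
python3 - <<'E'
from h import *
p,d=snap('side');cv2.imwrite('pics/s1.png',cv2.resize(p[150:310,210:400,::-1],None,fx=3.5,fy=3.5,interpolation=2))
E
```

```text
time: 3.15
tool_pos: [0.6071, 0.1764, 0.0655]
tool_rot: [[0.338, 0.941, -0.002], [0.941, -0.338, -0.0], [-0.001, -0.002, -1.0]]
contact_force: [0.4, 0.3, 1.1]
width: 0.0408
gripper_force: 0.0
t 3.15 pos [607.1 176.4  65.5] yawx 70.26 w 0.0407629766254386 F [0.4 0.3 1.1]
tool shift mm [-0.3  1.2 25.5]
```

View pics/s1.png

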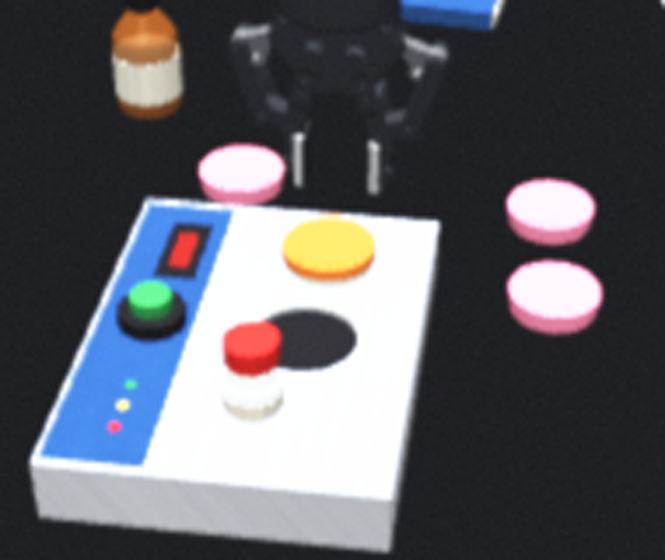

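The fingertips, at (298,185) and (374,190) in the crop, straddle the orange dish (329,247) from behind, clear of the pink disc at (241,175). Next I feel for the warmer's top.

```bash

python3 -m handwheel '[[-0.05,0,0.001,0.01,0],[-0.05,0,0,0.01,0],[-0.05,0,0,0,0],[-0.05,0,0,0,0]]' | egrep 'pos|contact'
python3 -m handwheel '[[-0.05,0,0,0.002,0],[-0.05,0,0,0,0]]' | egrep 'pos|contact'
python3 -m handwheel '[[-0.05,0,0,0.002,0],[-0.05,0,0,0,0]]' | egrep 'pos|contact'
python3 -m handwheel '[[-0.05,0,0,0.002,0],[-0.05,0,0,0,0]]' | egrep 'pos|contact'
```

```text
tool_pos: [0.6085, 0.1761, 0.0458]
contact_force: [0.3, 0.3, 0.4]
tool_pos: [0.6091, 0.1762, 0.0444]
contact_force: [0.2, 0.4, -0.4]
tool_pos: [0.609, 0.1763, 0.0423]
contact_force: [-0.1, 0.3, 0.1]
tool_pos: [0.6089, 0.1762, 0.0401]
contact_force: [-0.0, -0.0, 0.4]
```

```bash

python3 -m handwheel '[[-0.05,-0.005,0,0.001,0],[-0.05,0,0,0,0]]' | egrep 'pos|contact'
python3 -m handwheel '[[-0.05,0,0,0.0015,0],[-0.05,0,0,0,0]]' | egrep 'pos|contact'
python3 -m handwheel '[[-0.05,0,0,0.0015,0],[-0.05,0,0,0,0]]' | egrep 'pos|contact'
```

```text
tool_pos: [0.6069, 0.1708, 0.0391]
contact_force: [0.0, -1.0, -0.0]
tool_pos: [0.6073, 0.1712, 0.0385]
contact_force: [-1.7, -0.6, 4.1]
tool_pos: [0.6073, 0.1712, 0.0385]
contact_force: [-4.4, -1.8, 13.1]
```

Contact came at a TCP z of 38.5 mm, so I raise to about 2 mm above the top and push slowly.

```bash

python3 -m handwheel '[[-0.05,0,0,-0.0042,0],[-0.05,0,0,0,0],[-0.05,-0.004,0,0,0],[-0.05,-0.004,0,0,0],[-0.05,-0.004,0,0,0],[-0.05,-0.004,0,0,0],[-0.05,-0.004,0,0,0],[-0.05,-0.004,0,0,0],[-0.05,-0.004,0,0,0],[-0.05,-0.004,0,0,0]]' | egrep 'pos|contact'
python3 -m handwheel '[[-0.05,-0.004,0,0,0],[-0.05,-0.004,0,0,0],[-0.05,-0.004,0,0,0],[-0.05,-0.004,0,0,0],[-0.05,0,0,0,0]]' | egrep 'pos|contact'
python3 g.py 0.566 0.058 0.04
python3 - <<'E'
from h import *
p,d=snap('side');cv2.imwrite('pics/s2.png',cv2.resize(p[150:310,210:400,::-1],None,fx=3.5,fy=3.5,interpolation=2))
E
```

```text
tool_pos: [0.5963, 0.141, 0.0405]
contact_force: [0.5, 0.2, -0.0]
tool_pos: [0.5907, 0.1255, 0.0405]
contact_force: [0.5, 0.0, -0.5]
t 5.7833 pos [590.7 125.5  40.5] yawx 70.12 w 0.041008263222231923 F [ 0.5  0.  -0.5]
tool shift mm [-71.9  -0.3   0.6]
```

View pics/s2.png

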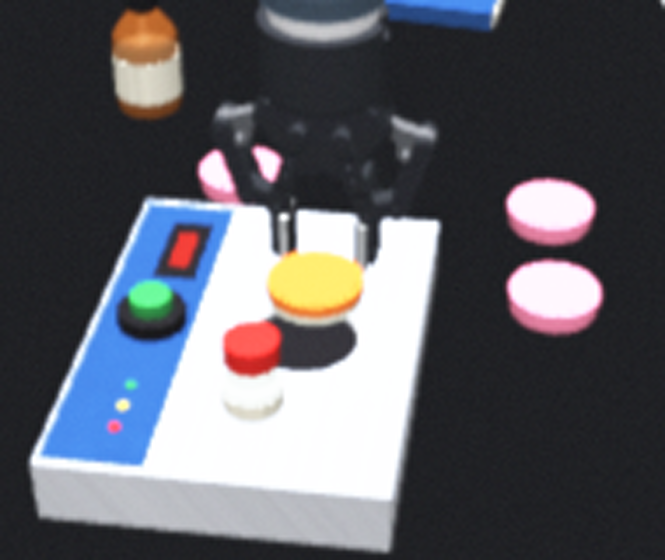

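The dish, at (315,285) in the crop, is cradled between the fingers and moving straight towards the well (305,340). I keep pushing.

```bash

python3 -m handwheel '[[-0.05,-0.003,0,0,0],[-0.05,-0.003,0,0,0],[-0.05,-0.003,0,0,0],[-0.05,-0.003,0,0,0],[-0.05,-0.003,0,0,0],[-0.05,-0.003,0,0,0],[-0.05,-0.003,0,0,0],[-0.05,-0.003,0,0,0]]' | egrep 'pos|contact'
python3 -m handwheel '[[-0.05,-0.002,0,0,0],[-0.05,-0.002,0,0,0],[-0.05,-0.002,0,0,0],[-0.05,-0.002,0,0,0],[-0.05,-0.002,0,0,0],[-0.05,0,0,0,0]]' | egrep 'pos|contact'
python3 g.py 0.566 0.058 0.04
python3 - <<'E'
from h import *
p,d=snap('side');cv2.imwrite('pics/s3.png',cv2.resize(p[150:310,210:400,::-1],None,fx=3.5,fy=3.5,interpolation=2))
E
```

```text
tool_pos: [0.5828, 0.1035, 0.0406]
contact_force: [-0.1, -0.7, -0.2]
tool_pos: [0.5792, 0.0939, 0.0404]
contact_force: [-0.7, -0.2, -0.6]
t 7.0 pos [579.2  93.9  40.4] yawx 70.14 w 0.04095620230061235 F [-0.7 -0.2 -0.6]
tool shift mm [-38.3  -0.3   0.4]
```

View pics/s3.png

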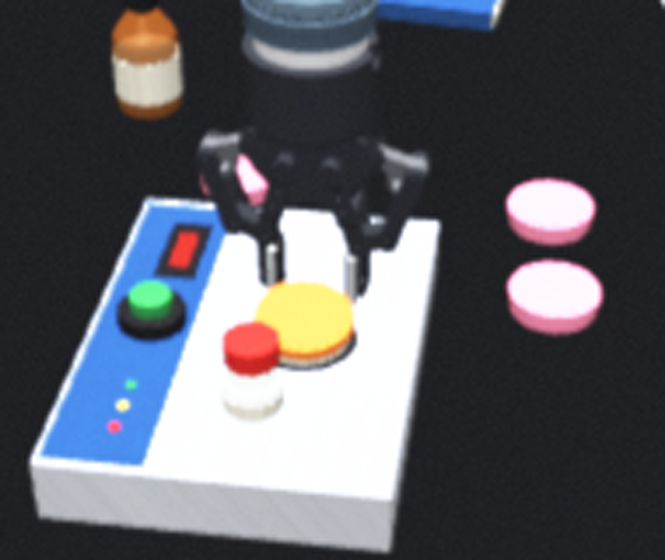

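The dish (304,322) nearly covers the well, with a dark crescent left on the far side. A few more millimetres, watching the force.

```bash

for i in 1; do python3 -m handwheel '[[-0.05,-0.001,0,0,0],[-0.05,-0.001,0,0,0],[-0.05,-0.001,0,0,0],[-0.05,-0.001,0,0,0],[-0.05,0,0,0,0]]' | egrep 'pos|contact'; done
cat > d.py <<'E'
from h import *
p,d=snap('side')
c,a=blob(p,(12,120,120),(32,255,255),(270,200,330,270));m=cv2.inRange(cv2.cvtColor(p,cv2.COLOR_RGB2HSV),(20,120,150),(32,255,255));m[:200]=0;m[270:]=0;m[:,:270]=0;m[:,330:]=0
v,u=np.nonzero(cv2.erode(m,np.ones((3,3)))&(d>0));P=world('side',u,v,d[v,u]);q=P.mean(0)
n=np.linalg.svd(P-q)[2][2];print('dish',c.round(1),a,(q*1e3).round(1),'tilt',np.degrees(np.arccos(abs(n[2]))).round(2))
m=cv2.inRange(p,(200,200,200),(255,255,255));w=world('side',[290,285],[283,280],d[[283,280],[290,285]]);print('top z',w[:,2])
E
python3 d.py
```

```text
tool_pos: [0.578, 0.0904, 0.0404]
contact_force: [-0.8, 0.6, -0.4]
dish [297.1 242. ] 409 [567.9  56.2  50.3] tilt 5.46
top z [0.04122294 0.03897569]
```

```bash

python3 -m handwheel '[[-0.05,-0.001,0,0,0],[-0.05,-0.001,0,0,0],[-0.05,-0.001,0,0,0],[-0.05,0,0,0,0],[-0.05,0,0,0,0]]' | egrep 'pos|contact';python3 d.py
```

```text
tool_pos: [0.5771, 0.0877, 0.0405]
contact_force: [-0.0, 0.9, -0.6]
dish [297.3 244. ] 360 [568.   53.7  47.5] tilt 0.53
top z [0.03825607 0.04022091]
```

The dish has dropped: lid height 47.5 mm, tilt 0.5°. I back off, rise, shut the gripper and check from above.

```bash

python3 -m handwheel '[[-0.05,0.005,0,0,0],[-0.05,0.01,0,0,0],[-0.05,0,0,-0.03,0],[-0.05,0,0,-0.03,0],[-0.05,0,0,-0.03,0],[-1,0,0,0,0],[-1,0,0,0,0],[-1,0,0,0,0]]' | egrep 'pos|width'
python3 d.py; python3 g.py 0.4785 0.0855 0.075
```

```text
tool_pos: [0.5822, 0.1025, 0.1302]
width: 0.0045
dish [297.5 243.9] 349 [568.2  53.4  47.5] tilt 1.09
top z [0.03924647 0.03953836]
t 8.7 pos [581.4 102.4 129.3] yawx 70.19 w 0.0005021369785054183 F [-0.3  0.2 -0.3]
tool shift mm [-50.7 -91.   54.5]
```

```bash

python3 -m handwheel '[[-1,-0.0085,-0.0152,0,0],[-1,-0.0085,-0.0152,0,0],[-1,-0.0085,-0.0152,0,0],[-1,-0.0085,-0.0152,0,0],[-1,-0.0085,-0.0152,0,0],[-1,-0.0085,-0.0152,0,0],[-1,0,0,0.025,0],[-1,0,0,0.025,0],[-1,0,0,0.004,0],[-1,0,0,0,0]]' | egrep 'pos|contact'
python3 g.py 0.4785 0.0855 0.0555
python3 - <<'E'
from h import *
p,d=snap('side');cv2.imwrite('pics/s4.png',cv2.resize(p[150:310,210:400,::-1],None,fx=3.5,fy=3.5,interpolation=2))
E
```

```text
tool_pos: [0.4759, 0.0848, 0.0739]
contact_force: [0.2, -0.3, 0.4]
t 9.5333 pos [475.9  84.8  73.9] yawx 70.16 w -0.000273329635047227 F [ 0.2 -0.3  0.4]
tool shift mm [ 1.5  2.3 18.4]
```

View pics/s4.png

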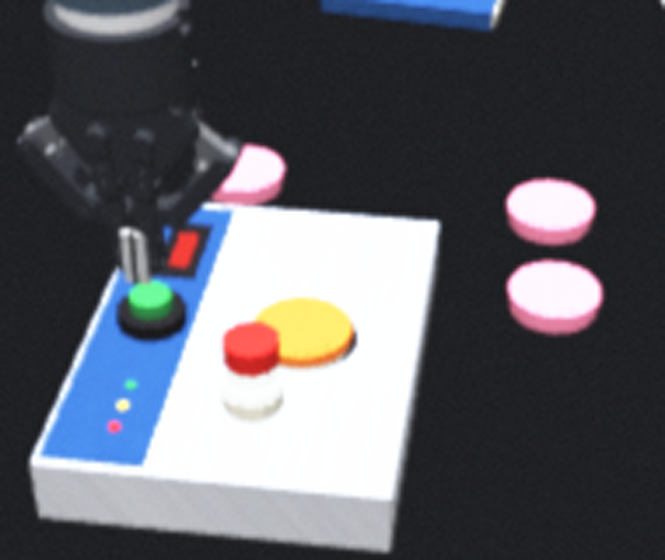

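The dish is flush in the well at (303,331) in the crop, and the shut fingertips at (143,283) are just left of and above the green button (150,293). I apply the small correction and press.

```bash

python3 -m handwheel '[[-1,0.0015,0.003,0,0],[-1,0,0,0.005,0],[-1,0,0,0.005,0],[-1,0,0,0,0],[-1,0,0,0,0]]' | egrep 'pos|contact'
python3 -m handwheel '[[-1,0,0,0.002,0],[-1,0,0,0.002,0],[-1,0,0,0,0],[-1,0,0,0,0]]' | egrep 'pos|contact'
python3 -m handwheel '[[-1,0,0,0.002,0],[-1,0,0,0.001,0],[-1,0,0,0,0],[-1,0,0,0,0]]' | egrep 'pos|contact'
```

```text
tool_pos: [0.4823, 0.0853, 0.0664]
contact_force: [0.3, -0.3, -0.2]
tool_pos: [0.4823, 0.0853, 0.0624]
contact_force: [-0.3, -0.2, 0.1]
tool_pos: [0.4826, 0.0853, 0.0597]
contact_force: [-0.4, 0.2, 3.5]
```

```bash

python3 -m handwheel '[[-1,0,0,0.002,0],[-1,0,0,0.002,0],[-1,0,0,0.0015,0],[-1,0,0,0,0],[-1,0,0,0,0],[-1,0,0,0,0]]' | egrep 'pos|contact'
```

```text
tool_pos: [0.4828, 0.0853, 0.0558]
contact_force: [-5.2, -1.3, 18.9]
```

Bottomed out: 6 mm down and 19 N, well above the 5 N spring. Now I release and verify.

```bash

python3 -m handwheel '[[-1,0,0,-0.005,0],[-1,0,0,-0.02,0],[-1,0,0,-0.03,0],[-1,0,0,-0.03,0],[-1,0,0,-0.03,0],[-1,0,0,0,0],[-1,0,0,0,0],[-1,0,0,0,0]]' | egrep 'time|pos|contact'
python3 d.py
python3 - <<'E'
from h import *
p,d=snap('side');cv2.imwrite('pics/s5.png',cv2.resize(p[150:310,210:400,::-1],None,fx=3.5,fy=3.5,interpolation=2))
E
```

```text
time: 11.83
tool_pos: [0.4821, 0.0852, 0.1682]
contact_force: [-0.4, 0.8, 0.2]
dish [297.4 244.1] 350 [568.3  53.1  47.5] tilt 0.13
top z [0.04010461 0.04112159]
```

View pics/s5.png

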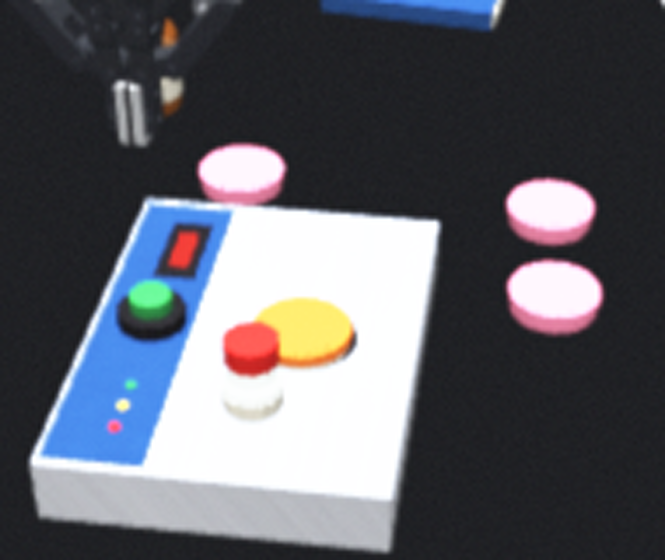

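The dish lies flat in the well at (303,331), the button is back up at (150,295), the jar is unmoved and the gripper is clear.

```bash
python3 -c "
from workcell import workorder
print(workorder.finish_job())"
```

```text
the job is handed in; nothing more can be done
None
```

The dish lies flat in the well, the start button was pressed fully (about 6 mm) after that and came back up, and the job is handed in at about 12 s; `finish_job()` gave no verdict.

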